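Hold a spring clip open over a template's edge

ROBOT

A 6-joint arm with a two-finger parallel gripper is mounted at the origin on a cart in front of the work surface, level with it; the furniture and walls round the work are solid. World frame = base frame: x ahead of the robot, y to its left, z up, the work surface at z = 0. Lengths are in m, angles in degrees, forces in N, time in s.
With the tool pointing down it reaches from about 0.25 to 0.725 m from the base axis. Payload 9.7 kg.
Tool frame: the origin (TCP) lies midway between the tips of the shut fingers; the grasp point (between the pads) lies 19 mm behind it; z points along the fingers, y is the line along which they close (so a half turn about z gives the same grasp; the last joint's range is limited). The gripper opens to 85 mm and grips with 20 to 120 N. Pads are 22 mm wide; open, the fingers measure 114 mm over their backs; the gripper's body (76 mm by 85 mm) begins 54 mm behind the grasp point. The pads swing forward as they close: fully open they stand 13 mm farther back than shut.
Start: joints at [63.14, 4.979, 10.078, 95.1, 0, 90], TCP at [0.248, 0.491, 0.231] pointing down, gripper open.
Joint ranges: [-179.16, 179.16], [-48.56, 103.87], [-65.8, 70.77], [-126.05, 130.52], [-82.76, 87.17], [-180, 180]. Speed limits (degrees/s): [127.2, 127.2, 147.25, 180, 180, 180].

INTERFACE

Orientations are given as [roll, pitch, yaw] about the fixed x, y, z axes, in that order (R = Rz(yaw) Ry(pitch) Rx(roll)).
In Python, from workcell import * gives the robot as it stands.
- The arm moves only by the tool servo_tool, never from a script. Its argument "moves" is a list of rows, each a list of 4 numbers: the shift along the world's x, y, z in cm, then the turn about the world's z in rad. A call has 1 to 20 rows; each row is the pose to reach, as a shift and turn from the pose commanded when the call began; what a row does not reach only later rows make up. A row lasts 1/12 s, in which the tool goes at most 41.7 mm and 7.16 degrees, less where a joint would pass 70% of its speed; a pose out of reach is approached as far as the arm can. A call with a gripper value outside its range is refused whole. "claw" is the closure, from 0 (fully open) to 1 (shut), set as the call begins (left out, the last holds). The fingers move at their own pace and stop on an object; "force" is the grip in N (left out, the last holds). Time passes only in rows, so rows that repeat a pose let the fingers close. It gives the time, the measured TCP pose, the force, the opening and the grip force at its end, in the units of the state.
- get_obs(): the state, without advancing time (a new reading comes with each control period).
- camera(name): name is "scene" or "top" or "wrist"; returns the picture (480x640x3 uint8, red, green, blue); there is no depth.
- get_calibration(name): a dict with "fx", "fy", "cx", "cy" (pixels), "k1" (the pictures are not rectified: a ray, as slopes to the right and down, at radius r is drawn at 1 + k1 r^2 times it, then the intrinsics apply), "rvec" (rotation vector, rad) and "tvec" (3), from world to camera coordinates, as OpenCV has them; the wrist camera has in their place "tool_from_camera" (4x4, takes a point from camera to tool coordinates, whose origin is the TCP and whose axes are the flange's). Camera axes: x right, y down, z forward; pixel columns grow to the right and rows downward; lengths in m; the calibration is good to about 2 mm. A picture is of the moment at which its call begins: read the wrist's pose just before it. get_calibration takes no time and is no camera call.
- job_done(): hands the job in; it is judged then, once.
The state is a dict: "time": time; "q": joint angles; "qd": joint speeds; "joint_efforts": joint torques, N m; "ee_pos": TCP position; "tcp_rot": TCP orientation; "wrist_force": force on the tool from outside, world axes, zero at the start; "torque": the same for the moment, N m; "opening": finger opening in m; "grasp_force": force on a finger pad.
Only numpy, scipy, OpenCV 4.12 (cv2) and the standard library are available. Lean on these libraries where they do the work, as an engineer would, in place of code of your own. Each camera call takes 0.05 s, during which the arm holds its last target. There are 200 camera calls.

TASK

First lift the loose aluminium guard off the top edge of the upright board and set it down on the worktop, not dropped and clear of both stands. Then take the spring clip off its rail by squeezing its handles together, without dropping it, and hold it upright and squeezed wide open astride the middle of the board's bare edge, one jaw reaching well down on either side but touching the board nowhere, so that I can slip a strip in. Finish while holding it there, still squeezed; leave the loose things lying about where they are.

Things in the scene. Friction and masses are not known exactly. Their poses are not given: they have to be found in the camera images.
- stand: Fixed wooden base, 70 (x) x 150 (y) x 26 mm high, with an upright brown hardboard panel standing in its middle: 6 mm thick (its x), 140 mm long (its y), top edge 110 mm above the worktop. Origin: centre of the base's underside, z up. It stands in front of the robot to the left or the right, with the rail on the other side.
- board_edge (a point): Middle of the panel's straight top edge, 110 mm above the worktop; y runs along the edge, x across the panel's thickness, z up.
- guard: Loose aluminium U-channel, 14 mm wide (x), 120 mm long (y), 30 mm high, open downwards (walls 3 mm, slot 8 mm wide and 22 mm deep, 8 mm solid top), 60 g, nominal. It sits as a cap over the panel's top edge. Origin: centre of its underside (level with the rims of its walls), z up; its underside is 88 mm above the worktop at the start. It can stand on the worktop on its rims.
- rail: Fixed wooden block, 70 (x) x 110 (y) x 26 mm high, with an upright steel strip 6 mm thick (x), 90 mm long (y), its top edge 100 mm above the worktop. Origin: centre of the block's underside, z up. The spring clip is parked on the strip's top edge.
- clip: Steel spring clip like a large clothes peg, about 80 g, biting down on the rail's strip: jaws down, handles up. Origin: centre of its pivot pin, 130 mm above the worktop at the start; y along the pin and strip, x the way the jaws open, z up. Jaws reach 50 mm below the pin, 18 mm wide (y), pads inside them 14 mm high. Let go, it snaps shut.
- clip_grip (a point): Point midway between the handles, 36 mm above the pin: where the finger pads go, from above, one outside each handle, closing along x. Handles: flat plates 22 mm wide (y), parked leaning apart in a V (61 mm over the outsides at the top, 48 mm above the pin; 38 mm at the foot, 5 mm above it); fully squeezed upright, parallel, 34 mm over the outsides, 10 to 54 mm above it.
- clip_lever_a (a joint): Opening of the clip's +x lever, rad: 0 parked on the 6 mm strip, -0.05 shut on nothing, 0.26 fully squeezed (stop; jaw pads about 28 mm apart). Wide open: above 0.19. Squeezing takes about 5 N on each handle to start, 11 N to the stop; as it opens it lets go of the rail and hangs in the fingers.
- clip_lever_b (a joint): Opening of the clip's -x lever, same meaning; the two levers open equally.
- tape: Yellow tape measure, 36x78x64 mm, a loose bystander between and behind the stands, near the middle. Origin: centre of its underside.
- offcut: Small wood offcut, 38x58x19 mm, a loose bystander near the robot in the middle. Origin: centre of its underside.
- sander: Sanding block, 69x112x30 mm, a loose bystander at the left. Origin: centre of its underside.
- plier: Pliers with red grips, 44x170x13 mm, a loose bystander lying flat at the right. Origin: centre of its underside.
There are look-alikes about, which are no part of the job. What is shaped like the guard but yellow is not meant.

How it is judged:
By the outcome, as a careful person would: the job done as asked, in the order asked, and still so for the second after the job is handed in, while the arm keeps its last pose, push and grip.
It also fails if it takes over 50 s, if anything falls off the work surface, if the arm or the gripper's body presses on something with over 40 N, if the wrist force passes 120 N, or if a joint passes its speed limit or range.

## Working session

There is one attempt and no reset: what is moved stays moved. The work goes in short steps, Python scripts to look and compute and a tool call to move; the robot and the scene stay as the last step left them, time stands still between calls to the robot, and variables do not carry over. Pictures are saved under pics/ and viewed, at most 13 in all, crops included, and the job is handed in when it is done.

Besides the shell and the picture viewer there is one more tool, called after "Call:" as name(argument=value, ...), one argument or row to a line, values as JSON. servo_tool: Moves the arm, as the interface text tells. Its arguments: {"type":"object","properties":{"moves":{"type":"array","items":{"type":"array","items":{"type":"number"}}},"claw":{"type":"number"},"force":{"type":"number"}},"required":["moves"]}

```bash
mkdir -p pics; cat > h.py <<'E'
from workcell import *
import numpy as np, cv2
def ray(name,u,v):
    c=get_calibration(name); x,y=(u-c["cx"])/c["fx"],(v-c["cy"])/c["fy"]
    r=np.hypot(x,y); rr=r
    for _ in range(30): rr=r/(1+c["k1"]*rr*rr)
    s=rr/r if r>0 else 1
    R=cv2.Rodrigues(np.array(c["rvec"],float))[0]; t=np.array(c["tvec"],float).ravel()
    return -R.T@t, R.T@np.array([x*s,y*s,1])
def atz(name,u,v,z):
    o,d=ray(name,u,v); return o+d*(z-o[2])/d[2]
def proj(name,P):
    c=get_calibration(name); R=cv2.Rodrigues(np.array(c["rvec"],float))[0]
    p=R@np.array(P,float)+np.array(c["tvec"],float).ravel(); a=p[:2]/p[2]; a=a*(1+c["k1"]*(a@a))
    return np.array([c["fx"]*a[0]+c["cx"],c["fy"]*a[1]+c["cy"]])
E
python3 - <<'E'
from h import *
for n in("scene","top"): cv2.imwrite(f"pics/{n}0.png",camera(n)[:,:,::-1]); c=get_calibration(n); R=cv2.Rodrigues(np.array(c["rvec"]))[0]; print(n,-R.T@np.ravel(c["tvec"]),R[2],c["fx"])
print(get_obs())
E
```

```text
scene [0.21284028 0.86809105 1.04527121] [ 0.28025417 -0.60818246 -0.74267873] 462.4458226359992
top [-0.11529824  0.15887918  1.46595614] [ 0.4411615  -0.02712023 -0.89701785] 459.93239811691217
{'time': 0.1, 'q': array([6.31397047e+01, 5.00705932e+00, 1.00408596e+01, 9.50980192e+01,
       2.12786251e-03, 9.00023873e+01]), 'qd': array([-0.16072012,  0.08035781,  0.12406745,  0.01111064,  0.08119144,
       -0.04604099]), 'joint_efforts': array([-1.31960228e-04, -5.21561694e+01,  4.65653872e+01,  1.60744437e-02,
        2.24921172e-05,  1.64366321e-05]), 'ee_pos': array([0.24840657, 0.49050162, 0.2306792 ]), 'tcp_rot': array([-1.79935781e+02, -2.12518537e-03,  1.53137315e+02]), 'wrist_force': array([-0.34793587, -0.04285137, -0.28248872]), 'torque': array([-0.02022671, -0.01873193, -0.01690855]), 'grasp_force': 0.0, 'opening': 0.08468565961007564}
```

View pics/scene0.png

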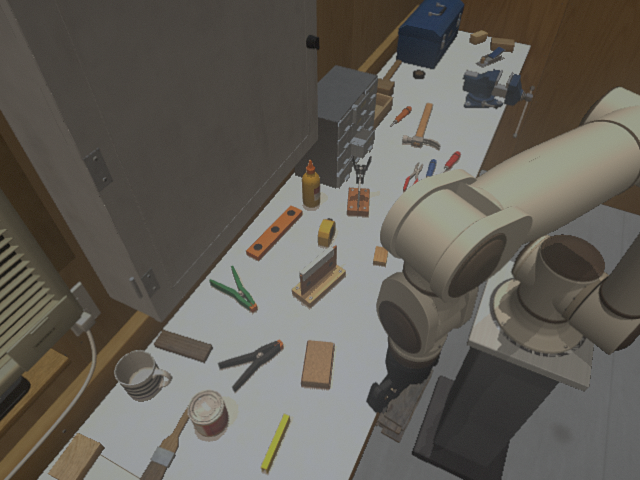

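View pics/top0.png

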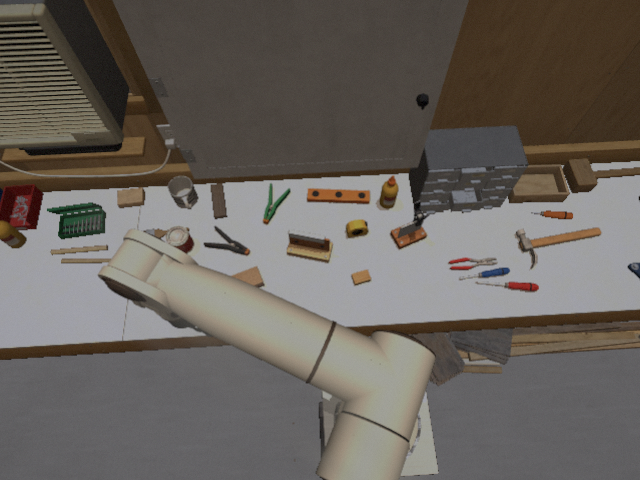

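The stand with the guard is near scene (318,275) / top (310,245), and the rail with the clip near scene (358,195) / top (410,235). I'll enlarge both in one picture.

```bash
python3 - <<'E'
from h import *
s=cv2.imread("pics/scene0.png");t=cv2.imread("pics/top0.png")
f=lambda im,u,v,w,h,k:cv2.resize(im[v:v+h,u:u+w],None,fx=k,fy=k,interpolation=cv2.INTER_CUBIC)
a=np.hstack([f(s,286,240,66,50,6),f(s,335,145,66,50+25,4)[:300,:264]])
b=np.hstack([f(t,281,222,66,50,6),f(t,385,205,44,50,6)])
cv2.imwrite("pics/c.png",np.vstack([a[:,:660],b[:,:660]]));print(a.shape,b.shape)
E
```

```text
(300, 660, 3) (300, 660, 3)
```

View pics/c.png

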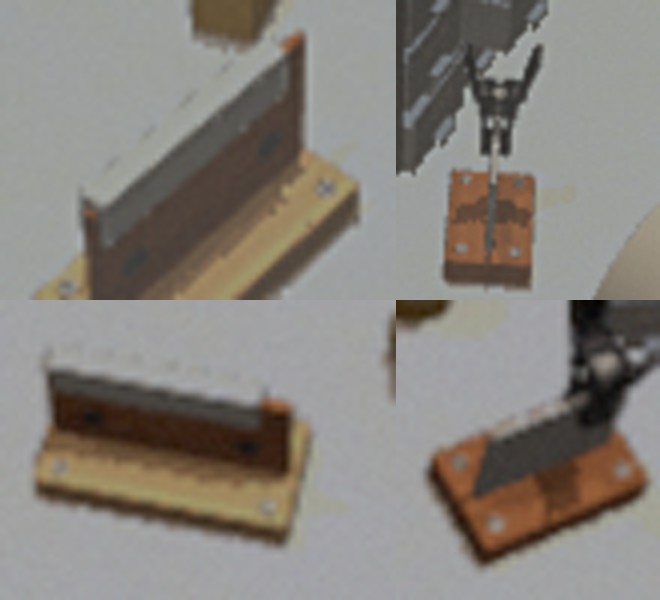

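The crop shows the guard's bright top, the bare red panel corners at its ends, and the clip with its V handles above the far part of the strip. Next I'll get coarse poses from these points, then refine with the wrist camera.

```bash
python3 - <<'E'
from h import *
S=lambda x,y:(286+x/6,240+y/6); S2=lambda x,y:(335+(x-396)/4,145+y/4)
T=lambda x,y:(281+x/6,222+(y-300)/6); T2=lambda x,y:(385+(x-396)/6,205+(y-300)/6)
p=lambda n,uv,z:print(n,uv,np.round(atz(n,*uv,z),4))
print("guard/panel")
p("top",T(50,358),.118);p("top",T(265,395),.118);p("top",T(290,407),.110)
p("scene",S(90,198),.118);p("scene",S(275,55),.118);p("scene",S(300,36),.110);p("scene",S(88,212),.110)
print("stand screws");
p("top",T(58,467),.026);p("top",T(268,508),.026);p("scene",S(325,187),.026);p("scene",S(65,288),.026)
print("rail screws")
for q in((458,463),(495,524),(622,470)):p("top",T2(*q),.026)
for q in((466,180),(517,184),(460,247),(515,252)):p("scene",S2(*q),.026)
print("strip");p("top",T2(490,435),.1);p("scene",S2(490,185),.1);p("scene",S2(495,135),.1)
print("handles tops");p("scene",S2(469,48),.178);p("scene",S2(538,48),.178);p("scene",S2(500,92),.13);p("top",T2(605,365),.13)
print("bases"); p("scene",(381,250),.019);p("scene",(327,228),.03);p("scene",(318,350),.03)
c=get_calibration("wrist");print(c)
E
```

```text
guard/panel
top (289.3333333333333, 231.66666666666666) [0.5892 0.2372 0.118 ]
top (325.1666666666667, 237.83333333333334) [0.5592 0.1205 0.118 ]
top (329.3333333333333, 239.83333333333334) [0.555 0.107 0.11 ]
scene (301.0, 273.0) [0.589 0.239 0.118]
scene (331.8333333333333, 249.16666666666666) [0.5537 0.1315 0.118 ]
scene (336.0, 246.0) [0.5515 0.1099 0.11  ]
scene (300.6666666666667, 275.3333333333333) [0.5894 0.2406 0.11  ]
stand screws
top (290.6666666666667, 249.83333333333334) [0.5663 0.2398 0.026 ]
top (325.6666666666667, 256.6666666666667) [0.533  0.1206 0.026 ]
scene (340.1666666666667, 271.1666666666667) [0.5309 0.122  0.026 ]
scene (296.8333333333333, 288.0) [0.6119 0.2274 0.026 ]
rail screws
top (395.3333333333333, 232.16666666666666) [ 0.6122 -0.1302  0.026 ]
top (401.5, 242.33333333333334) [ 0.5713 -0.1465  0.026 ]
top (422.6666666666667, 233.33333333333334) [ 0.6017 -0.2255  0.026 ]
scene (352.5, 190.0) [ 0.6392 -0.2064  0.026 ]
scene (365.25, 191.0) [ 0.5995 -0.2208  0.026 ]
scene (351.0, 206.75) [ 0.6108 -0.1309  0.026 ]
scene (364.75, 208.0) [ 0.5693 -0.1453  0.026
[... 312 characters left out ...]
13  ]
top (419.8333333333333, 215.83333333333334) [ 0.6154 -0.1984  0.13  ]
bases
scene (381, 250) [ 0.4587 -0.0088  0.019 ]
scene (327, 228) [ 0.6363 -0.0089  0.03  ]
scene (318, 350) [0.4741 0.3717 0.03  ]
{'fx': 357.6167933597349, 'fy': 357.6167933597349, 'cx': 321.26408819985136, 'cy': 237.99235616844294, 'k1': 0.004897811377244752, 'tool_from_camera': array([[ 2.22314033e-04, -9.65440169e-01, -2.60624695e-01,
         6.54612381e-02],
       [ 9.99999732e-01,  3.30104908e-05,  7.30722467e-04,
        -3.52247094e-04],
       [-6.96865473e-04, -2.60624787e-01,  9.65439918e-01,
        -1.42702409e-01],
       [ 0.00000000e+00,  0.00000000e+00,  0.00000000e+00,
         1.00000000e+00]])}
```

Call:
servo_tool(
  moves=[
    [32.4, -31.3, 0, -1.377],
    [32.4, -31.3, 0, -1.377],
    [32.4, -31.3, 0, -1.377],
    [32.4, -31.3, 0, -1.377],
    [32.4, -31.3, 0, -1.377],
    [32.4, -31.3, 0, -1.377],
    [32.4, -31.3, 0, -1.377],
    [32.4, -31.3, 0, -1.377],
    [32.4, -31.3, 0, -1.377],
    [32.4, -31.3, 0, -1.377],
    [32.4, -31.3, 0, -1.377],
    [32.4, -31.3, 0, -1.377],
    [32.4, -31.3, 0, -1.377],
    [32.4, -31.3, 0, -1.377],
    [32.4, -31.3, 0, -1.377],
    [32.4, -31.3, 0, -1.377],
    [32.4, -31.3, 0, -1.377],
  ],
  claw=0,
)

```text
time: 1.52
ee_pos: [0.5719, 0.1786, 0.2316]
tcp_rot: [180.0, -0.0, 74.4]
wrist_force: [-0.3, 0.4, 0.3]
opening: 0.0854
grasp_force: 0.0
```

```bash
cat >> h.py <<'E'
from scipy.spatial.transform import Rotation as Ro
def wpose(o):
    c=get_calibration("wrist"); T=np.eye(4); T[:3,:3]=Ro.from_euler("xyz",o["tcp_rot"],degrees=True).as_matrix(); T[:3,3]=o["ee_pos"]
    return T@np.array(c["tool_from_camera"])
def watz(M,u,v,z):
    c=get_calibration("wrist"); x,y=(u-c["cx"])/c["fx"],(v-c["cy"])/c["fy"]
    x,y=cv2.undistortPoints(np.array([[[u,v]]],float),np.array([[c["fx"],0,c["cx"]],[0,c["fy"],c["cy"]],[0,0,1]]),np.array([c["k1"],0,0,0.]))[0,0]
    d=M[:3,:3]@[x,y,1]; o=M[:3,3]; return o+d*(z-o[2])/d[2]
def wproj(M,P):
    c=get_calibration("wrist"); p=M[:3,:3].T@(np.array(P)-M[:3,3]); a=p[:2]/p[2]; a=a*(1+c["k1"]*(a@a)); return np.array([c["fx"]*a[0]+c["cx"],c["fy"]*a[1]+c["cy"]])
def wshot(name):
    o=get_obs(); np.save(f"pics/{name}.npy",wpose(o)); cv2.imwrite(f"pics/{name}.png",camera("wrist")[:,:,::-1]); print(o["time"],o["ee_pos"],o["tcp_rot"],o["q"].round(1),o["opening"])
E
python3 -c "
from h import *
wshot('w1')"
```

```text
1.5167 [0.5719034  0.1785732  0.23162638] [ 1.79981991e+02 -1.77073042e-02  7.43571925e+01] [ 17.3  11.9  17.9  95.9   0.  123. ] 0.0853722388510523
```

View pics/w1.png

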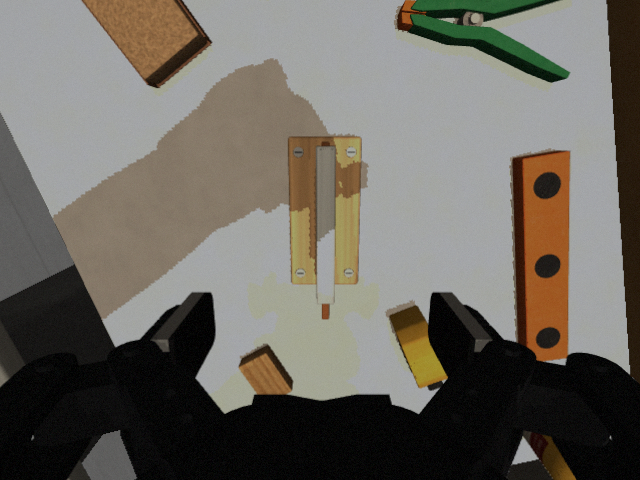

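```bash
python3 - <<'E'
from h import *
M=np.load("pics/w1.npy")
im=cv2.imread("pics/w1.png").astype(int)
for v in (160,200,260,290): print(v,[int(k) for k in im[v,308:344].sum(1)])
for u,v,z in[(326,147,.118),(326,304,.118),(325.5,319,.11),(325,141,.11),(298,152,.026),(351,152,.026),(300,272,.026),(349,272,.026),(150,250,0),(268,372,.019)]: print(u,v,watz(M,u,v,z).round(4))
E
```

```text
160 [254, 266, 265, 269, 269, 254, 258, 249, 253, 324, 360, 347, 355, 341, 345, 352, 355, 355, 353, 355, 349, 353, 353, 345, 345, 345, 298, 257, 291, 362, 407, 404, 400, 395, 394, 388]
200 [249, 265, 275, 273, 273, 275, 237, 204, 234, 316, 356, 354, 341, 351, 346, 354, 347, 354, 342, 345, 343, 351, 342, 336, 341, 335, 285, 295, 399, 409, 410, 399, 398, 407, 398, 406]
260 [383, 388, 391, 402, 407, 410, 371, 208, 271, 461, 495, 496, 499, 500, 499, 497, 501, 495, 500, 504, 492, 492, 493, 496, 490, 471, 427, 377, 378, 392, 403, 406, 409, 411, 404, 398]
290 [476, 472, 479, 475, 471, 481, 480, 463, 394, 440, 492, 490, 497, 492, 502, 500, 493, 500, 498, 494, 497, 500, 494, 491, 496, 462, 419, 487, 479, 483, 471, 474, 472, 478, 472, 483]
326 147 [0.5921 0.2372 0.118 ]
326 304 [0.5605 0.1226 0.118 ]
325.5 319 [0.5556 0.1062 0.11  ]
325 141 [0.5926 0.2412 0.11  ]
298 152 [0.5661 0.2383 0.026 ]
351 152 [0.6145 0.2248 0.026 ]
300 272 [0.5336 0.122  0.026 ]
349 272 [0.5824 0.1083 0.026 ]
150 250 [0.3787 0.1817 0.    ]
268 372 [0.4626 0.0128 0.019 ]
```

Call:
servo_tool(
  moves=[
    [0.4, 0.2, -3, 0.004],
    [0.4, 0.2, -6, 0.004],
    [0.4, 0.2, -9, 0.004],
    [0.4, 0.2, -11.5, 0.004],
    [0.4, 0.2, -13, 0.004],
    [0.4, 0.2, -13.5, 0.004],
    [0.4, 0.2, -13.5, 0.004],
    [0.4, 0.2, -13.5, 0.004],
    [0.4, 0.2, -13.5, 0.004],
  ],
)

```text
time: 2.32
ee_pos: [0.5772, 0.1801, 0.0981]
tcp_rot: [179.9, -0.1, 74.5]
wrist_force: [-0.6, 0.3, 0.2]
opening: 0.0856
grasp_force: 0.0
```

Call:
servo_tool(
  moves=[
    [0, 0, 0, 0],
    [0, 0, 0, 0],
    [0, 0, 0, 0],
    [0, 0, 0, 0],
    [0, 0, 0, 0],
    [0, 0, 0, 0],
    [0, 0, 0, 0],
    [0, 0, 0, 0],
    [0, 0, 0, 0],
    [0, 0, 0, 0],
    [0, 0, 0, 0],
    [0, 0, 0, 0],
  ],
  claw=1,
  force=30,
)

```text
time: 3.32
ee_pos: [0.5763, 0.1797, 0.0965]
tcp_rot: [-180.0, -0.0, 74.5]
wrist_force: [-4.2, 0.3, 5.0]
opening: 0.0134
grasp_force: 30.7
```

Call:
servo_tool(
  moves=[
    [0, 0, 0.5, 0],
    [0, 0, 1.5, 0],
    [0, 0, 3, 0],
    [0, 0, 4.5, 0],
    [0, 0, 6, 0],
    [0, 0, 7, 0],
    [-2, 0.6, 7, 0],
    [-4.5, 1.3, 7, 0],
    [-7, 2, 7, 0],
    [-9.5, 2.7, 7, 0],
    [-11.5, 3.2, 7, 0],
    [-12.5, 3.5, 7, 0],
    [-12.5, 3.5, 7, 0],
    [-12.5, 3.5, 5, 0],
    [-12.5, 3.5, 2.5, 0],
    [-12.5, 3.5, 0, 0],
    [-12.5, 3.5, -2.5, 0],
    [-12.5, 3.5, -5, 0],
    [-12.5, 3.5, -7, 0],
    [-12.5, 3.5, -7.8, 0],
  ],
)

```text
time: 4.98
ee_pos: [0.4511, 0.2138, 0.0153]
tcp_rot: [-179.9, 0.1, 74.4]
wrist_force: [0.6, -0.2, -0.3]
opening: 0.0133
grasp_force: 30.1
```

```bash
python3 - <<'E'
from h import *
o=get_obs();print(o["ee_pos"],o["opening"],o["grasp_force"],o["wrist_force"])
wshot('w2')
E
```

```text
[0.45105513 0.21375375 0.01527686] 0.01328457919210572 30.12794315814972 [ 0.60961905 -0.17528629 -0.33840981]
4.9833 [0.45105513 0.21375375 0.01527686] [-1.79855801e+02  1.46254236e-01  7.44450001e+01] [ 25.4  -0.2 -19.3  71.1  -0.  130.9] 0.01328457919210572
```

View pics/w2.png

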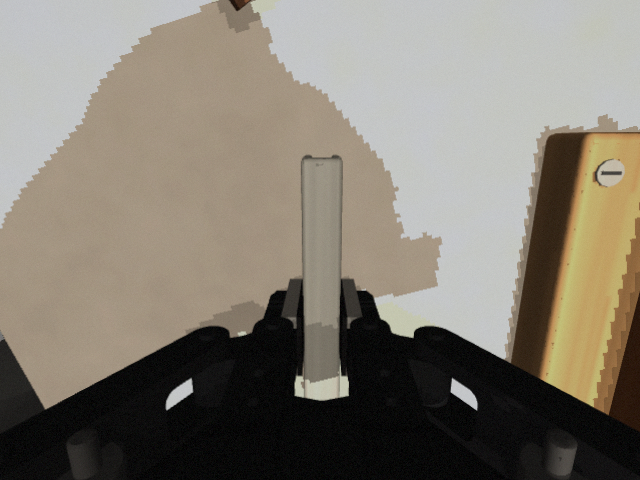

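The guard sits level and straight in the fingers; its top runs from (322,158) to (322,398), with clear worktop all round. I'll lower it gently.

Call:
servo_tool(
  moves=[
    [0, 0, -0.2, 0],
    [0, 0, -0.4, 0],
    [0, 0, -0.5, 0],
    [0, 0, -0.6, 0],
    [0, 0, -0.7, 0],
    [0, 0, -0.7, 0],
    [0, 0, -0.7, 0],
    [0, 0, -0.7, 0],
  ],
)

```text
time: 5.7
ee_pos: [0.4516, 0.2147, 0.0115]
tcp_rot: [180.0, -0.0, 74.5]
wrist_force: [0.1, 0.3, -0.0]
opening: 0.0133
grasp_force: 30.1
```

Call:
servo_tool(
  moves=[
    [0, 0, -0.1, 0],
    [0, 0, -0.2, 0],
    [0, 0, -0.25, 0],
    [0, 0, -0.3, 0],
    [0, 0, -0.3, 0],
    [0, 0, -0.3, 0],
  ],
)

```text
time: 6.2
ee_pos: [0.4515, 0.2146, 0.0084]
tcp_rot: [-180.0, 0.0, 74.5]
wrist_force: [-1.9, -0.6, 2.4]
opening: 0.0133
grasp_force: 30.4
```

Call:
servo_tool(
  moves=[
    [0, 0, 0, 0],
    [0, 0, 0, 0],
    [0, 0, 0, 0],
    [0, 0, 0, 0],
    [0, 0, 0, 0],
    [0, 0, 0, 0],
  ],
  claw=0.5,
)

```text
time: 6.7
ee_pos: [0.4515, 0.2147, 0.0083]
tcp_rot: [180.0, -0.0, 74.5]
wrist_force: [0.2, 0.5, 0.1]
opening: 0.0427
grasp_force: 0.0
```

Call:
servo_tool(
  moves=[
    [0, 0, 2, 0],
    [0, 0, 5, 0],
    [0, 0, 9, 0],
    [0, 0, 13, 0],
    [0, 0, 17, 0],
    [0, 0, 21, 0],
    [0, 0, 24, 0],
    [15.9, -41, 26, 0.649],
    [15.9, -41, 26, 0.649],
    [15.9, -41, 26, 0.649],
    [15.9, -41, 26, 0.649],
    [15.9, -41, 26, 0.649],
    [15.9, -41, 26, 0.649],
    [15.9, -41, 26, 0.649],
    [15.9, -41, 26, 0.649],
    [15.9, -41, 26, 0.649],
    [15.9, -41, 26, 0.649],
    [15.9, -41, 26, 0.649],
    [15.9, -41, 26, 0.649],
    [15.9, -41, 26, 0.649],
  ],
)

```text
time: 8.37
ee_pos: [0.6108, -0.1978, 0.2666]
tcp_rot: [-179.9, -0.1, 111.5]
wrist_force: [-0.8, 0.3, 0.1]
opening: 0.0429
grasp_force: 0.0
```

Call:
servo_tool(
  moves=[
    [0, 0, 0, 0],
    [0, 0, 0, 0],
    [0, 0, 0, 0],
    [0, 0, 0, 0],
  ],
  claw=0,
)

```text
time: 8.7
ee_pos: [0.6103, -0.194, 0.2691]
tcp_rot: [180.0, 0.0, 111.8]
wrist_force: [0.1, -0.4, -0.2]
opening: 0.0848
grasp_force: 0.0
```

```bash
python3 - <<'E'
from h import *
wshot('w3')
E
```

```text
8.7 [ 0.61033987 -0.19398869  0.26905829] [1.79957253e+02 3.24354684e-02 1.11752300e+02] [-17.6  19.4  31.3 101.8   0.   50.6] 0.08480158632573989
```

View pics/w3.png

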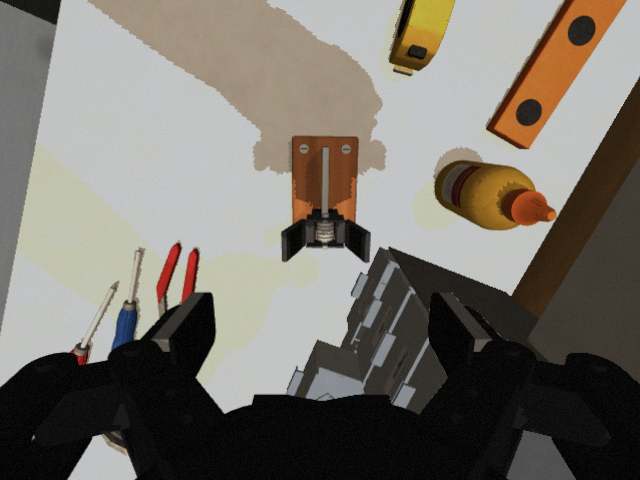

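The clip is centred near (325,232), with its handle plates at (294,240) and (356,240). The drawer cabinet's corner is near (385,250). I'll enlarge this and check cabinet clearance.

```bash
python3 - <<'E'
from h import *
im=cv2.imread("pics/w3.png")
cv2.imwrite("pics/c3.png",cv2.resize(im[130:280,260:460],None,fx=4,fy=4,interpolation=cv2.INTER_CUBIC))
t=cv2.imread("pics/top0.png");
print("cabinet bottom corner top-cam",atz("top",417,203,0), "scene", atz("scene",320,183,0),atz("scene",347,183,0))
E
```

```text
cabinet bottom corner top-cam [ 0.7411968  -0.23097915  0.        ] scene [ 0.76490468 -0.21661143  0.        ] [ 0.68180517 -0.25835624  0.        ]
```

View pics/c3.png

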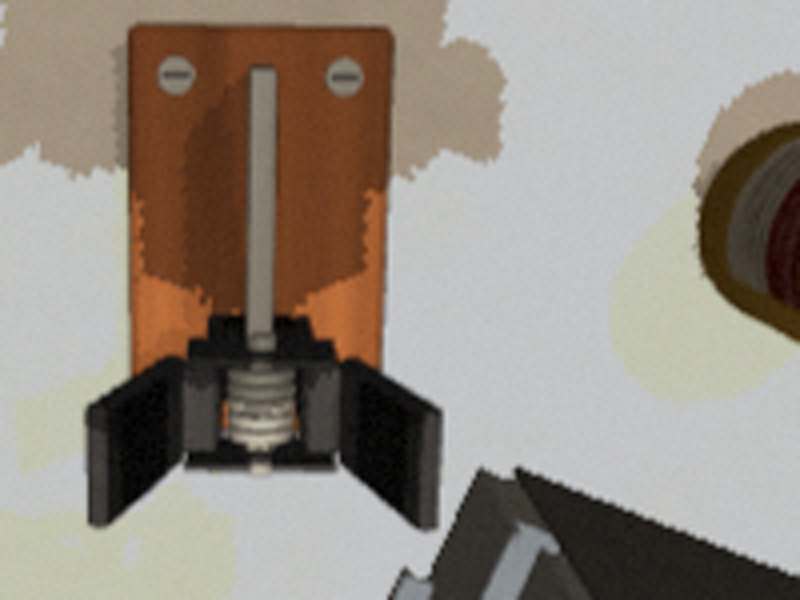

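```bash
python3 - <<'E'
from h import *
M=np.load("pics/w3.npy"); P=lambda x,y,z: watz(M,260+x/4,130+y/4,z).round(4)
print("tops",P(87,405,.178),P(87,525,.178),P(440,405,.178),P(440,525,.178))
print("mid",np.mean([P(87,405,.178),P(87,525,.178),P(440,405,.178),P(440,525,.178)],0))
print("pin ends",P(261,330,.13),P(261,470,.13), "strip",P(263,68,.1),P(261,310,.1))
print("screws",P(176,76,.026),P(345,76,.026))
k=P(487,468,0);print("cab",k)
for z in(0,.1,.15,.2,.25,.3):print(z,proj("scene",[k[0],k[1],z]).round(),proj("top",[k[0],k[1],z]).round())
E
```

```text
tops [ 0.5832 -0.1973  0.178 ] [ 0.5906 -0.2173  0.178 ] [ 0.6384 -0.1753  0.178 ] [ 0.647  -0.1948  0.178 ]
mid [ 0.6148   -0.196175  0.178   ]
pin ends [ 0.6097 -0.183   0.13  ] [ 0.6206 -0.2101  0.13  ] strip [ 0.5916 -0.136   0.1   ] [ 0.6105 -0.1842  0.1   ]
screws [ 0.5725 -0.147   0.026 ] [ 0.6135 -0.1306  0.026 ]
cab [ 0.6992 -0.2199  0.    ]
0 [338. 188.] [416. 213.]
0.1 [338. 165.] [421. 199.]
0.15 [339. 152.] [423. 191.]
0.2 [339. 139.] [426. 183.]
0.25 [340. 125.] [429. 174.]
0.3 [340. 111.] [433. 165.]
```

Call:
servo_tool(
  moves=[
    [0.5, -0.1, -1, 0],
    [0.5, -0.1, -3, 0],
    [0.5, -0.1, -5, 0],
    [0.5, -0.1, -7, 0],
    [0.5, -0.1, -9, 0],
    [0.5, -0.1, -10.5, 0],
    [0.5, -0.1, -11.5, 0],
    [0.5, -0.1, -12.1, 0],
    [0.5, -0.1, -12.1, 0],
    [0.5, -0.1, -12.1, 0],
    [0.5, -0.1, -12.1, 0],
    [0.5, -0.1, -12.1, 0],
  ],
)

```text
time: 9.75
ee_pos: [0.616, -0.1965, 0.1485]
tcp_rot: [179.9, 0.1, 111.7]
wrist_force: [0.0, -0.2, -0.6]
opening: 0.0856
grasp_force: 0.0
```

```bash
python3 - <<'E'
from h import *
wshot('w4'); print(get_obs()["wrist_force"])
im=cv2.imread('pics/w4.png'); cv2.imwrite('pics/g0.png',camera("scene")[:,:,::-1])
E
```

```text
9.75 [ 0.61597504 -0.19646707  0.14846744] [1.79922578e+02 6.26557703e-02 1.11660006e+02] [-17.7  17.5  15.4  87.8   0.   50.6] 0.0855674624190982
[ 0.61669656 -0.44724088  0.05151439]
```

View pics/w4.png

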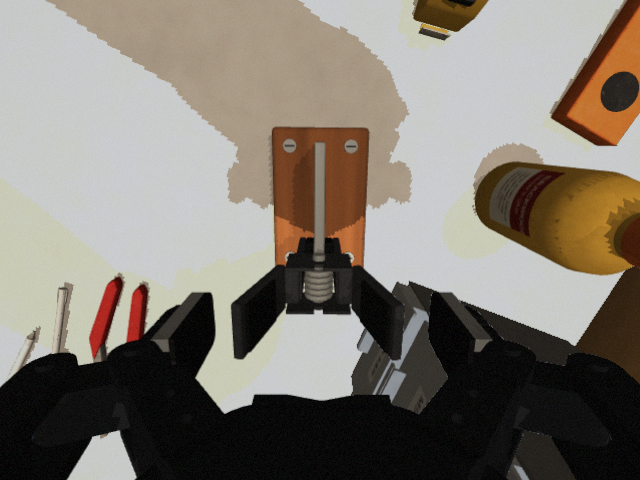

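The handles (outsides at columns 233 and 401) sit about 1.5 mm left of the finger centre at 321.5, and nothing is touching. A small correction, then squeeze.

Call:
servo_tool(
  moves=[
    [-0.1, 0, 0, 0],
    [-0.1, 0, 0, 0],
    [-0.1, 0, 0, 0],
  ],
)

```text
time: 10.1
ee_pos: [0.6145, -0.1964, 0.1474]
tcp_rot: [180.0, 0.0, 111.7]
wrist_force: [0.9, 0.5, 0.3]
opening: 0.0853
grasp_force: 0.0
```

Call:
servo_tool(
  moves=[
    [0, 0, 0, 0],
    [0, 0, 0, 0],
    [0, 0, 0, 0],
    [0, 0, 0, 0],
    [0, 0, 0, 0],
    [0, 0, 0, 0],
    [0, 0, 0, 0],
    [0, 0, 0, 0],
    [0, 0, 0, 0],
    [0, 0, 0, 0],
    [0, 0, 0, 0],
    [0, 0, 0, 0],
  ],
  claw=1,
  force=40,
)

```text
time: 11.1
ee_pos: [0.6145, -0.1963, 0.1473]
tcp_rot: [-180.0, -0.0, 111.7]
wrist_force: [-0.3, 0.9, -1.7]
opening: 0.0324
grasp_force: 45.5
```

```bash
python3 - <<'E'
from h import *
wshot('w5')
a=cv2.imread('pics/w5.png'); b=cv2.imread('pics/g0.png')
k=cv2.resize(b[220:370,250:400],(480,480),interpolation=cv2.INTER_CUBIC)
cv2.imwrite('pics/w5b.png',np.hstack([a[:,160:480],k]))
E
```

```text
11.1 [ 0.61449863 -0.19632256  0.14726863] [-1.79999683e+02 -1.61686968e-03  1.11656839e+02] [-17.7  17.4  15.1  87.7   0.   50.6] 0.03235674195973245
```

View pics/w5b.png

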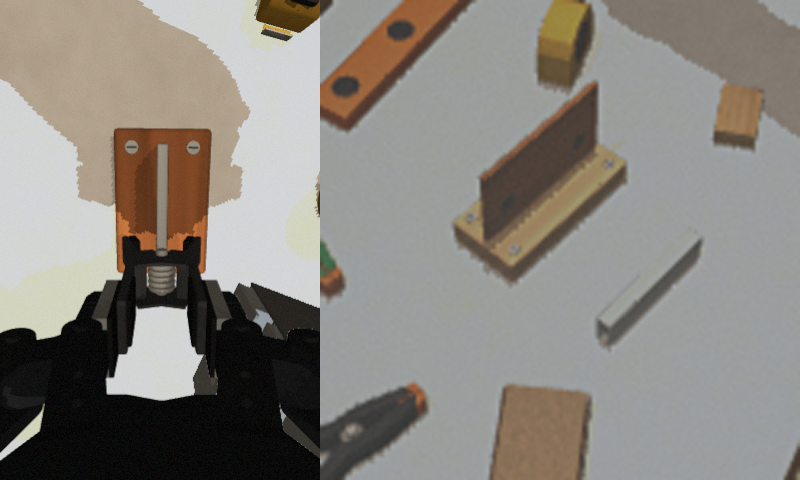

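The guard stands on the worktop near crop (650,290), clear of the stand, and the board's edge is bare. The clip is squeezed with handles parallel. Lifting it off.

Call:
servo_tool(
  moves=[
    [0, 0, 0.5, 0],
    [0, 0, 1.5, 0],
    [0, 0, 3, 0],
    [0, 0, 4.5, 0],
    [0, 0, 6, 0],
    [0, 0, 7.5, 0],
    [0, 0, 9, 0],
    [0, 0, 9, 0],
    [-0.2, 2, 9, -0.035],
    [-0.5, 4.5, 9, -0.079],
    [-0.8, 7, 9, -0.12],
    [-1, 9.5, 9, -0.17],
    [-1.3, 12, 9, -0.21],
    [-1.6, 14.5, 9, -0.25],
    [-1.9, 17, 9, -0.3],
    [-2.1, 19.5, 9, -0.34],
    [-2.4, 22, 9, -0.39],
    [-2.7, 24.5, 9, -0.43],
    [-3, 27, 9, -0.47],
    [-3.2, 29.5, 9, -0.52],
  ],
)

```text
time: 12.82
ee_pos: [0.5821, 0.0999, 0.2372]
tcp_rot: [180.0, -0.0, 81.8]
wrist_force: [0.9, 0.2, 0.0]
opening: 0.0322
grasp_force: 45.5
```

Call:
servo_tool(
  moves=[
    [-0.2, 2, 0, -0.035],
    [-0.4, 4, 0, -0.07],
    [-0.6, 6, 0, -0.1],
    [-0.8, 7, 0, -0.12],
    [-0.85, 7.5, 0, -0.1275],
    [-0.85, 7.5, 0, -0.1275],
    [-0.85, 7.5, 0, -0.1275],
    [-0.85, 7.5, 0, -0.1275],
    [-0.85, 7.5, 0, -0.1275],
  ],
)

```text
time: 13.57
ee_pos: [0.5742, 0.1729, 0.2373]
tcp_rot: [180.0, 0.0, 74.5]
wrist_force: [0.4, -0.3, -0.6]
opening: 0.0323
grasp_force: 45.5
```

```bash
python3 - <<'E'
from h import *
wshot('w6'); print(get_obs()["grasp_force"])
a=cv2.imread('pics/w6.png'); s=camera("scene")[:,:,::-1]
k=cv2.resize(s[190:310,265:385],(480,480),interpolation=cv2.INTER_CUBIC)
cv2.imwrite('pics/w6b.png',np.hstack([a[:,160:480],k]))
E
```

```text
13.5667 [0.57415316 0.17286387 0.23732295] [1.79994720e+02 4.02847398e-03 7.45229937e+01] [ 16.8  12.2  18.8  96.6  -0.  122.2] 0.032266688844435946
45.45711100101471
```

View pics/w6b.png

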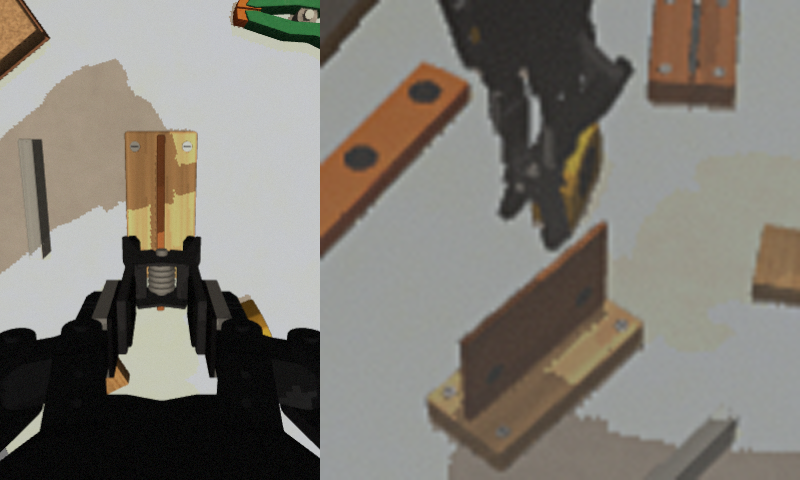

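The clip is held open; in the wrist view its coil (column 161) lines up with the panel (column 161). I'll lower it astride the edge.

Call:
servo_tool(
  moves=[
    [0, 0.05, -1, 0],
    [0, 0.05, -2.5, 0],
    [0, 0.05, -4, 0],
    [0, 0.05, -5, 0],
    [0, 0.05, -6, 0],
    [0, 0.05, -7, 0],
    [0, 0.05, -7.8, 0],
    [0, 0.05, -8.3, 0],
    [0, 0.05, -8.3, 0],
    [0, 0.05, -8.3, 0],
    [0, 0.05, -8.3, 0],
    [0, 0.05, -8.3, 0],
  ],
)

```text
time: 14.67
ee_pos: [0.5743, 0.1743, 0.155]
tcp_rot: [179.9, -0.0, 74.6]
wrist_force: [-0.1, 0.1, -0.2]
opening: 0.0326
grasp_force: 45.5
```

```bash
python3 - <<'E'
from h import *
wshot('w7'); o=get_obs(); print(o["wrist_force"],o["torque"],o["grasp_force"])
a=cv2.imread('pics/w7.png'); s=camera("scene")[:,:,::-1]
k=cv2.resize(s[205:305,275:375],(480,480),interpolation=cv2.INTER_CUBIC)
cv2.imwrite('pics/w7b.png',np.hstack([a[:,160:480],k]))
E
```

```text
14.6667 [0.57432733 0.17425575 0.15503886] [ 1.79941759e+02 -3.52964549e-02  7.45583852e+01] [ 16.9  10.9   8.3  87.3  -0.  122.3] 0.032640157338819045
[ 0.3560855  -0.67483653 -0.85141328] [-0.02478867 -0.04202036  0.0021037 ] 45.45443773269653
```

View pics/w7b.png

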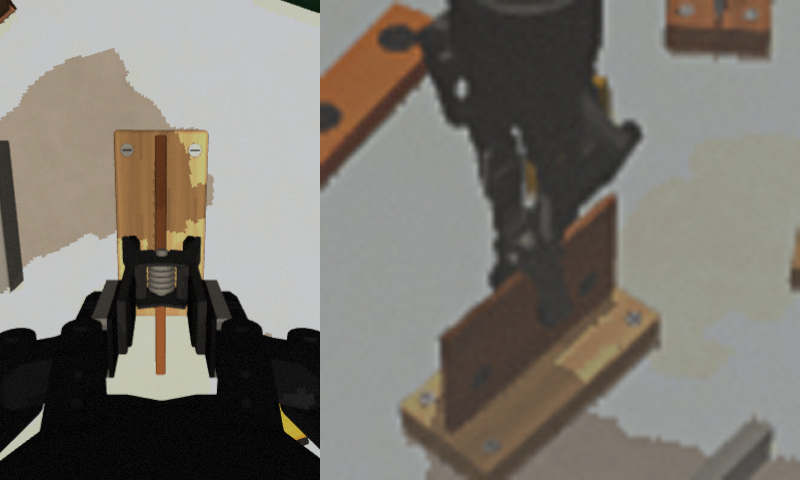

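The clip stands astride the panel (column 161 for both), with a jaw on each side and no contact force. I'll settle and hand in.

Call:
servo_tool(
  moves=[
    [0, 0, 0, 0],
    [0, 0, 0, 0],
    [0, 0, 0, 0],
    [0, 0, 0, 0],
    [0, 0, 0, 0],
    [0, 0, 0, 0],
  ],
)

```text
time: 15.27
ee_pos: [0.574, 0.1742, 0.1542]
tcp_rot: [-180.0, 0.0, 74.6]
wrist_force: [0.1, 0.1, -1.1]
opening: 0.0321
grasp_force: 45.5
```

```bash
python3 -c "
from h import *
o=get_obs(); print(o['ee_pos'],o['opening'],o['wrist_force']); print(job_done())"
```

```text
[0.57398387 0.17415283 0.15424797] 0.03206135857018952 [ 0.07019101  0.14247396 -1.13020234]
the job is handed in; nothing more can be done
None
```

I handed the job in at about 15 s: the guard is standing on the worktop clear of both stands, and the clip is held squeezed open astride the middle of the board's bare edge, jaws about 23 mm down each side, with no contact showing in the camera views or wrist force.

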